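Tip the terminal nuts from the chute into their jar

ROBOT

A 6-joint arm with a two-finger parallel gripper is mounted at the origin on the work surface. World frame = base frame: x ahead of the robot, y to its left, z up, the work surface at z = 0. Lengths are in m, angles in degrees, forces in N, time in s.
With the tool pointing down it reaches from about 0.375 to 0.9 m from the base axis. Payload 3.1 kg.
Tool frame: the origin (TCP) lies at the very end of the fingers, on their centre line; the grasp point (between the pads) lies 19 mm behind it (bot.hold_point_z is the z of the grasp point in the tool frame, in m); z points along the fingers, y is the line along which they close (so a half turn about z gives the same grasp; the last joint's range is limited). The gripper opens to 87 mm and grips with 3 to 60 N. Pads are 19 mm wide; open, the fingers measure 117 mm over their backs; the gripper's body (75 mm by 190 mm) begins 51 mm behind the grasp point.
Start: joints at [58.413, 30.224, 82.088, -0, 67.689, -10.227], TCP at [0.228, 0.582, 0.223] pointing down, gripper open.
Joint ranges: [-176.69, 176.69], [-43.24, 126.21], [12.49, 139.97], [-82, 262], [0, 151.66], [-163.58, 163.58]. Speed limits (degrees/s): [159.86, 159.86, 180, 180, 180, 180].

INTERFACE

Orientations are given as a 3x3 rotation matrix whose columns are the frame's x, y, z axes.
In Python, from rig import bot, capture, camera_model gives the robot as it stands.
- The arm moves only by the tool apply_moves, never from a script. Its argument "plan" is text: rows parted by semicolons, each of 6 numbers parted by spaces: the shift along the tool's x, y, z in units of 0.05 m (1.0 is 0.05 m), then the turn, a rotation vector about the tool's x, y, z in units of 360 degrees (1.0 is 360 degrees). In form: dx dy dz ax ay az; .... A call has 1 to 10 rows; each row shifts and turns the commanded pose from where the row before left it, along the tool's axes as they then stand; what a row does not reach is not made up. A row lasts 1/12 s, in which the tool goes at most 41.7 mm and 7.16 degrees, less where a joint would pass 70% of its speed; a pose out of reach is approached as far as the arm can. A call with a number of a shift or a turn outside -1 to 1 is refused whole. A call with a gripper value outside its range is refused whole. "gripper" is the gripper command: -1 is shut, 1 is fully open, values between are in proportion, set as the call begins (left out, the last holds). The fingers move at their own pace and stop on an object; the grip force is fixed at half the most. Time passes only in rows, so rows that do not move let the fingers close. It gives the time, the measured TCP pose, the force, the opening and the grip force at its end, in the units of the state.
- bot.read_state(): the state, without advancing time (a new reading comes with each control period).
- capture(name): name is "side" or "top"; returns the picture (480x640x3 uint8, red, green, blue); there is no depth.
- camera_model(name): a dict with "vertical_fov" (degrees; the focal length in pixels is half the picture's height over the tangent of half this angle, whatever the lens; pixels are square), "cx", "cy" (the principal point, pixels), "dist" ([k1, k2, p1, p2, k3] as OpenCV has them; the pictures are not rectified), "position" and "rotation" of the camera in the world. Camera axes: x right, y down, z forward; pixel columns grow to the right and rows downward; lengths in m; the calibration is good to about 2 mm. A picture is of the moment at which its call begins. camera_model takes no time and is no camera call.
- bot.hand_in(): hands the job in; it is judged then, once.
The state is a dict: "time_s": time; "joint_positions": joint angles; "qvel": joint speeds; "tau": joint torques, N m; "position": TCP position; "tcp_rot": TCP orientation; "force": force on the tool from outside, world axes, zero at the start; "moment": the same for the moment, N m; "opening": opening from 0.0 (shut) to 1.0 (fully open); "grasp_force": force on a finger pad.
Only numpy, scipy, OpenCV 4.12 (cv2) and the standard library are available. Lean on these libraries where they do the work, as an engineer would, in place of code of your own. Each camera call takes 0.05 s, during which the arm holds its last target. There are 200 camera calls.

TASK

The aluminium chute on the motor bench holds four loose hex nuts: carry it by its black handle, without spilling, to the jar whose foot shows a nut as its sample (not the bolt), lightly rest its open lip on that jar's rim, and then tip it until all four nuts have slid into the jar. Do not touch the nuts with the fingers, lean hard on the jar or disturb the other things, and finally set the empty chute back down flat on the bench and let go.

Things in the scene. Friction and masses are not known exactly. Their poses are not given: they have to be found in the camera images.
- chute: loose polished aluminium chute, 0.25-0.4 kg: open trough 220 mm long, 42 wide, 24 high, sheet 3 mm; closed at the rear (-x), open at the front lip (+x). A black handle block bridges it at mid-length, its underside 30 mm up, so nuts pass below. Origin: centre of the underside; x towards the lip, z up. Starts flat. Nuts begin to slide at a tilt between 20 and 33 degrees, which varies
- chute_grip (a point): centre of the chute's black handle block: 18 mm thick along the chute's x, 42 mm wide along its y and 36 mm tall; 48 mm above the chute's underside, half-way along it. Axes as the chute's. Nothing stands in front of or behind the block above the trough's 24 mm walls
- chute_lip (a point): middle of the lower front edge of the chute's open end, 110 mm ahead of the handle's centre, on the underside. Axes as the chute's
- nut0: loose plain steel hex nut, 18 mm across flats, 10 mm thick, 17 g; it starts lying flat in the rear half of the chute's trough. Origin at its centre, z along its bore
- nut1: loose plain steel hex nut, 18 mm across flats, 10 mm thick, 17 g; it starts lying flat in the rear half of the chute's trough. Origin at its centre, z along its bore
- nut2: loose plain steel hex nut, 18 mm across flats, 10 mm thick, 17 g; it starts lying flat in the rear half of the chute's trough. Origin at its centre, z along its bore
- nut3: loose plain steel hex nut, 18 mm across flats, 10 mm thick, 17 g; it starts lying flat in the rear half of the chute's trough. Origin at its centre, z along its bore
- jar_nut: fixed clear plastic jar, 80 mm across, neck 60 across and 20 deep, wall 4, on a steel foot 86 x 86 x 15 mm; rim 115 mm and inside floor 20 mm above the bench, mouth 52 mm wide. Origin on the bench on the jar's axis, z up. A low tab on its +y side bears a sample: a steel hex nut like the loose ones. This is the jar for nuts
- jar_nut_mouth (a point): centre of that jar's open mouth, in the plane of the rim, 115 mm above the bench
- jar_bolt: fixed clear plastic jar, 80 mm across, neck 60 across and 20 deep, wall 4, on a steel foot 86 x 86 x 15 mm; rim 115 mm and inside floor 20 mm above the bench, mouth 52 mm wide. Origin on the bench on the jar's axis, z up. A low tab on its +y side bears a sample: a hex bolt, 44 mm long. This is the jar for bolts; otherwise the same as the nut jar
- end_shield: domed dark iron motor end shield, 110 mm across, 28 mm high, lying flat; bystander, leave it alone
- screwdriver: screwdriver lying on the bench; bystander, leave it alone
- wrench: steel wrench lying on the bench; bystander, leave it alone
- bearing: steel ball bearing, ring 52 mm across, 16 mm high, lying flat; bystander, leave it alone

How it is judged (in metres and radians):
On the way, in this order (a step that is already met when the one before it is completed fails the run):
1. the lip of the held chute rests lightly on the rim of the nut jar (contact force between chute and jar_nut above 0.3 N and horizontal distance between chute_lip and jar_nut_mouth below 0.04 m and contact force between the fingers and chute above 0.5 N), for 0.2 s.
2. all four nuts have slid into the nut jar while the chute is held (z of each of nut0, nut1, nut2, nut3 in the frame of jar_nut_mouth below -0.03 m and height (world z) of each of nut0, nut1, nut2, nut3 above 0.015 m and horizontal distance between each of nut0, nut1, nut2, nut3 and jar_nut_mouth below 0.037 m and contact force between the fingers and chute above 0.5 N), for 0.2 s.
At the end, for the whole second after the job is handed in: All four nuts lie inside the body of the nut jar, at least 30 mm below its mouth and within 37 mm of its axis, at rest; the chute stands flat on the bench (underside within 6 mm of the bench, within 0.08 rad of level), still and released (z of each of nut0, nut1, nut2, nut3 in the frame of jar_nut_mouth below -0.03 m and height (world z) of each of nut0, nut1, nut2, nut3 above 0.015 m and horizontal distance between each of nut0, nut1, nut2, nut3 and jar_nut_mouth below 0.037 m and angle between chute's own z axis and vertical below 0.08 rad and height (world z) of chute below 0.006 m and linear speed of chute below 0.02 m/s and contact force between chute and the fingers below 0.1 N and linear speed of each of nut0, nut1, nut2, nut3 below 0.05 m/s); the robot touches nothing.
It fails at once if a finger touches a nut (contact force between the fingers and nut0 above 0.5 N or contact force between the fingers and nut1 above 0.5 N or contact force between the fingers and nut2 above 0.5 N or contact force between the fingers and nut3 above 0.5 N).
It fails at once if the chute presses on a jar with more than 25 N (contact force between chute and jar_nut above 25 N or contact force between chute and jar_bolt above 25 N).
It fails at once if a bystander is moved by more than 20 mm (distance of any of end_shield, screwdriver, wrench, bearing from where it was at the start of the episode above 0.02 m).
It also fails if it takes over 69 s, if anything falls off the work surface, if the arm or the gripper's body presses on something with over 40 N, if the wrist force passes 120 N, or if a joint passes its speed limit or range.

## Working session

There is one attempt and no reset: what is moved stays moved. The work goes in short steps, Python scripts to look and compute and a tool call to move; the robot and the scene stay as the last step left them, time stands still between calls to the robot, and variables do not carry over. Pictures are saved under pics/ and viewed, at most 13 in all, crops included, and the job is handed in when it is done.

Besides the shell and the picture viewer there is one more tool, called after "Emit:" as a command line: name --argument value ..., lists and objects as JSON in quotes. apply_moves: Moves the arm, as the interface text tells. Its arguments: {"type":"object","properties":{"plan":{"type":"string"},"gripper":{"type":"number"}},"required":["plan"]}

```bash
ls; mkdir -p pics
python3 - <<'E'
from rig import bot,capture,camera_model
import cv2
for n in("top","side"):
    cv2.imwrite(f"pics/{n}0.png",capture(n)[:,:,::-1]); print(n,camera_model(n))
s=bot.read_state();print(s,bot.hold_point_z)
E
```

```text
pics
top {'vertical_fov': 52.64456249099313, 'cx': 316.58912570470136, 'cy': 257.2907537557161, 'dist': array([-0.06573388,  0.        ,  0.        ,  0.        ,  0.        ]), 'position': array([ 0.45948925, -0.09401077,  0.94080075]), 'rotation': array([[-0.01142985, -0.99148562,  0.12971363],
       [-0.99958828,  0.01474359,  0.02461509],
       [-0.02631795, -0.12937888, -0.99124592]])}
side {'vertical_fov': 55.32815431538959, 'cx': 328.2518762679471, 'cy': 244.85132521882218, 'dist': array([-0.03968779,  0.        ,  0.        ,  0.        ,  0.        ]), 'position': array([ 0.49324115, -0.580661  ,  0.721856  ]), 'rotation': array([[ 0.99211301, -0.0892613 ,  0.08800107],
       [-0.12481721, -0.76797137,  0.62820429],
       [ 0.01150797, -0.6342337 , -0.77305574]])}
{'time_s': 0.1, 'joint_positions': array([ 5.84132889e+01,  3.02741548e+01,  8.21492532e+01, -5.97020738e-04,
        6.76881115e+01, -1.02263326e+01]), 'qvel': array([-0.03596542, -0.0831749 , -0.16772405, -0.04548667,  0.14988935,
        0.02092397]), 'tau': array([-1.78170080e-04, -4.40987778e+01, -1.77151805e+01,  6.35078084e-02,
        5.33540163e-02, -4.59499608e-05]), 'position': array([0.22726242, 0.58151389, 0.22166279]), 'tcp_rot': array([[-9.31309190e-01,  3.64228184e-01, -1.01128017e-03],
       [ 3.64229433e-01,  9.31307766e-01, -1.66307114e-03],
       [ 3.36075693e-04, -1.91717144e-03, -9.99998106e-01]]), 'force': array([-0.26213726, -0.91108237,  0.67373217]), 'moment': array([-0.0318499 , -0.00896824, -0.04499495]), 'grasp_force': 0.0, 'opening': 1.0038209047704516} -0.0187
```

View pics/top0.png

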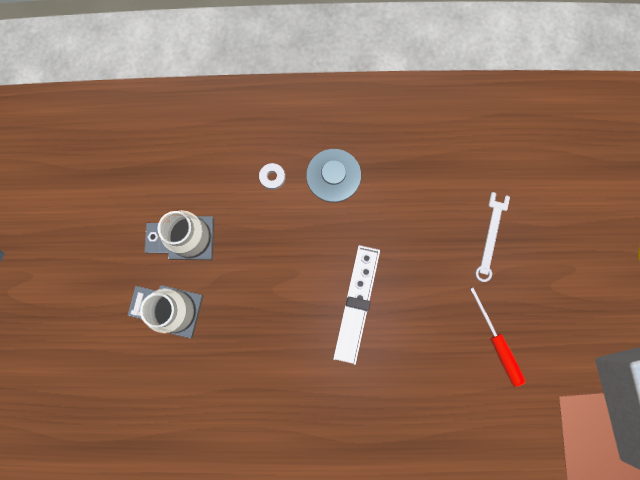

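View pics/side0.png

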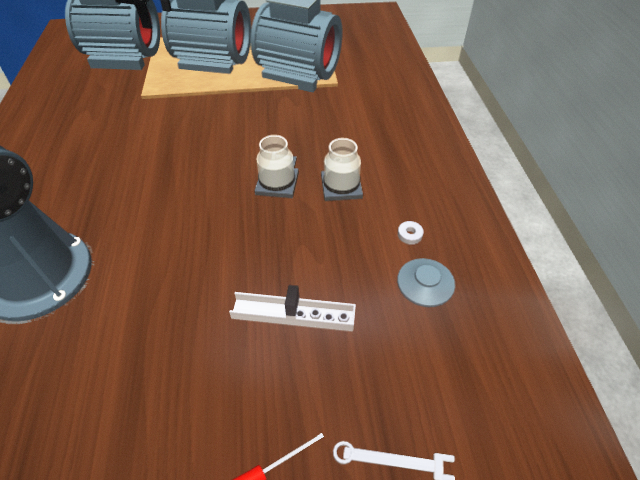

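The top view shows the nut jar (tab with a nut at (152,237)) with its mouth near (180,228). The bolt jar is near (160,312). The chute's handle is at (358,303), its open lip at (345,361) faces the robot, and the nuts are at the far end.

```bash
cat > h.py <<'E'
import numpy as np,cv2
from rig import bot,capture,camera_model
def K(m):
    f=240/np.tan(np.radians(m["vertical_fov"]/2)); return np.array([[f,0,m["cx"]],[0,f,m["cy"]],[0,0,1]])
def cast(n,px,z):
    m=camera_model(n); p=cv2.undistortPoints(np.array(px,float).reshape(-1,1,2),K(m),m["dist"])[:,0]
    d=np.c_[p,np.ones(len(p))]@m["rotation"].T
    return m["position"]+d*((z-m["position"][2])/d[:,2])[:,None]
def proj(n,P):
    m=camera_model(n); R=m["rotation"].T
    return cv2.projectPoints(np.array(P,float).reshape(-1,1,3),cv2.Rodrigues(R)[0],-R@m["position"],K(m),m["dist"])[0][:,0]
E
python3 - <<'E'
from h import *
np.set_printoptions(precision=4,suppress=True)
t=cv2.imread("pics/top0.png");s=cv2.imread("pics/side0.png")
def blob(im,lo,hi,box):
    x0,y0,x1,y1=box;m=np.zeros(im.shape[:2],np.uint8);m[y0:y1,x0:x1]=cv2.inRange(im,lo,hi)[y0:y1,x0:x1]
    c=max(cv2.findContours(m,cv2.RETR_EXTERNAL,cv2.CHAIN_APPROX_NONE)[0],key=cv2.contourArea);return c
c=blob(t,(130,130,130),(255,255,255),(320,300,400,375)); r=cv2.boxPoints(cv2.minAreaRect(c));print("front",r)
hsv=cv2.cvtColor(t,cv2.COLOR_BGR2HSV)
c=blob(hsv,(0,0,150),(180,60,255),(320,235,400,375))
m=np.zeros(t.shape[:2],np.uint8);m[235:375,320:400]=cv2.inRange(hsv,(0,0,110),(180,70,255))[235:375,320:400]
pts=cv2.findNonZero(m);r=cv2.boxPoints(cv2.minAreaRect(cv2.convexHull(pts)));print("chute rect",r);W=cast("top",r,0.02);print(W,W.mean(0))
hd=blob(t,(0,0,0),(75,75,75),(335,285,385,320));r=cv2.boxPoints(cv2.minAreaRect(hd));print("handle top",r,cast("top",r,.066))
hd=blob(s,(0,0,0),(55,55,55),(275,275,310,320));r=cv2.boxPoints(cv2.minAreaRect(hd));print("handle side",r)
A=cv2.resize(t[200:350,120:270],None,fx=4,fy=4,interpolation=2)
B=cv2.resize(t[235:375,320:400],None,fx=4.2,fy=4.2,interpolation=2)[:588]
C=cv2.resize(s[120:205,240:380],None,fx=4,fy=4,interpolation=2)
cv2.imwrite("pics/c1.png",np.hstack([A[:,:400],np.vstack([B,np.zeros((12,B.shape[1],3),np.uint8)])]))
cv2.imwrite("pics/c2.png",C)
E
```

```text
front [[332.617  359.3224]
 [344.5229 304.8956]
 [367.0094 309.8146]
 [355.1035 364.2414]]
chute rect [[332.4    359.2   ]
 [357.9529 244.2118]
 [380.7177 249.2706]
 [355.1647 364.2588]]
[[ 0.3876 -0.0985  0.02  ]
 [ 0.6041 -0.1508  0.02  ]
 [ 0.5936 -0.1941  0.02  ]
 [ 0.3778 -0.1408  0.02  ]] [ 0.4908 -0.146   0.02  ]
handle top [[346. 304.]
 [346. 304.]
 [346. 303.]
 [346. 303.]] [[ 0.4886 -0.1241  0.066 ]
 [ 0.4886 -0.1241  0.066 ]
 [ 0.4904 -0.1242  0.066 ]
 [ 0.4904 -0.1242  0.066 ]]
handle side [[297. 298.]
 [297. 298.]
 [297. 298.]
 [297. 298.]]
```

View pics/c1.png

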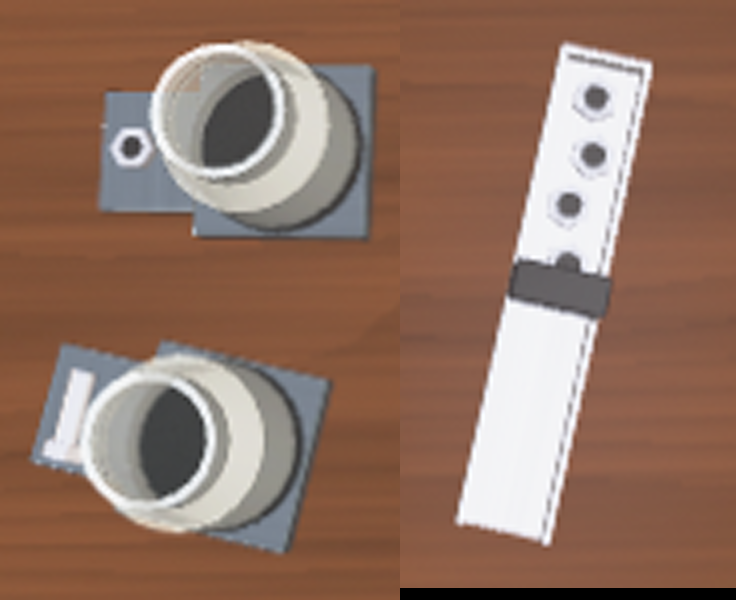

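View pics/c2.png

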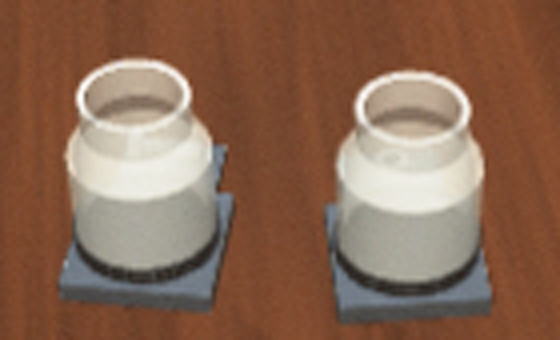

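Crops: the nut jar's rim is centred at top pixel (174.6,228) and side pixel (343.2,146.7). The bolt jar's rim is at (157.1,309.5). The handle block is near (358,304), with one nut just behind it.

```bash
cat >> h.py <<'E'
from scipy.spatial.transform import Rotation as Ro
np.set_printoptions(precision=4,suppress=True)
def togo(pos,R,st=None):
    st=st or bot.read_state(); T=np.array(st["tcp_rot"]);p=np.array(st["position"])
    print("t",st["time_s"],"pos",p,"d_tool units",T.T@(np.array(pos)-p)/.05,"rot units",Ro.from_matrix(T.T@R).as_rotvec()/(2*np.pi))
def toolR(yaw_y,tilt=0): # yaw_y: heading of tool y (= minus chute x); tilt>0: lip down; degrees
    a=np.radians(yaw_y); y=np.array([np.cos(a),np.sin(a),0]); z=np.array([0,0,-1.]); R=np.c_[np.cross(y,z),y,z]
    return Ro.from_rotvec(np.radians(tilt)*np.cross([0,0,1.],-y)).as_matrix()@R
E
python3 - <<'E'
from h import *
print("nutjar",cast("top",[174.6,228],.115),cast("side",[343.2,146.7],.115))
print("boltjar",cast("top",[157.1,309.5],.115),cast("side",[273.5,143.5],.115))
# handle top face: dark pixels
t=cv2.imread("pics/top0.png").max(2); s=cv2.imread("pics/side0.png").max(2)
for n,im,(x0,y0,x1,y1) in(("top",t,(335,285,385,322)),("side",s,(280,280,305,320))):
    m=np.zeros(im.shape,np.uint8);m[y0:y1,x0:x1]=(im[y0:y1,x0:x1]<85)*255
    n_,l,st,c=cv2.connectedComponentsWithStats(m);i=1+st[1:,4].argmax();q=cv2.findNonZero((l==i).astype(np.uint8))
    r=cv2.boxPoints(cv2.minAreaRect(q));print(n,st[i],r,cast(n,r,.066),cast(n,[r.mean(0)],.06))
C=np.array([.491,-.146]);u=np.array([-.972,.235]);v=np.array([-.235,-.972])
for sx in(-9,9):
  for sy in(-21,21):
    P=[*(C+u*sx/1e3+v*sy/1e3),.066];print(proj("top",P),proj("side",P))
togo([.491,-.146,.15],toolR(-13.6))
E
```

```text
nutjar [[0.6231 0.1752 0.115 ]] [[0.6264 0.1717 0.115 ]]
boltjar [[0.481  0.2022 0.115 ]] [[0.4826 0.1985 0.115 ]]
top [346 298   2   8   9] [[345.0589 304.7647]
 [346.7648 297.9412]
 [347.7059 298.1765]
 [346.0001 305.    ]] [[ 0.4873 -0.1224  0.066 ]
 [ 0.4995 -0.1257  0.066 ]
 [ 0.499  -0.1274  0.066 ]
 [ 0.4868 -0.1241  0.066 ]] [[ 0.4934 -0.1251  0.06  ]]
side [285 285  14  31 338] [[283.027  313.8379]
 [287.9189 284.4865]
 [299.9189 286.4865]
 [295.027  315.8379]] [[ 0.4755 -0.1851  0.066 ]
 [ 0.4876 -0.1276  0.066 ]
 [ 0.5078 -0.1342  0.066 ]
 [ 0.4948 -0.1912  0.066 ]] [[ 0.4913 -0.1563  0.06  ]]
[[347.8197 295.0194]] [[297.8046 283.5858]]
[[370.6711 300.2084]] [[293.9599 304.1558]]
[[345.647  304.8051]] [[287.5399 282.554 ]]
[[368.5465 310.0251]] [[283.3516 303.0558]]
t 0.1 pos [0.2273 0.5815 0.2217] d_tool units [-10.2125 -11.6268   1.4521] rot units [-0.0003  0.0002  0.2284]
```

Emit:
apply_moves --plan "0 0 0 0 0 0.01; 0 0 0 0 0 0.019; 0 0 0 0 0 0.019; 0 0 0 0 0 0.019; 0 0 0 0 0 0.019; 0 0 0 0 0 0.019; 0 0 0 0 0 0.019; 0 0 0 0 0 0.019; 0 0 0 0 0 0.019; 0 0 0 0 0 0.019" --gripper 0.0

```text
time_s: 0.93
position: [0.2274, 0.5817, 0.222]
tcp_rot: [[-0.055, 0.998, -0.001], [0.998, 0.055, -0.001], [-0.001, -0.001, -1.0]]
force: [-0.2, 0.4, 0.0]
opening: 0.507
grasp_force: 0.0
```

Emit:
apply_moves --plan "0 0 0 0 0 0.019; 0 0 0 0 0 0.019; 0 0 0 0 0 0.009; -0.2 0.13 0 0 0 0; -0.4 0.27 0 0 0 0; -0.55 0.37 0 0 0 0; -0.55 0.37 0 0 0 0; -0.55 0.37 0 0 0 0; -0.55 0.37 0 0 0 0; -0.55 0.37 0 0 0 0"

```text
time_s: 1.77
position: [0.2979, 0.3905, 0.2223]
tcp_rot: [[0.23, 0.973, -0.0], [0.973, -0.23, -0.001], [-0.001, -0.0, -1.0]]
force: [1.1, -0.7, -1.0]
opening: 0.501
grasp_force: 0.0
```

Emit:
apply_moves --plan "-0.55 0.37 0 0 0 0; -0.55 0.37 0 0 0 0; -0.55 0.37 0 0 0 0; -0.55 0.37 0 0 0 0; -0.55 0.37 0 0 0 0; -0.55 0.37 0 0 0 0; -0.55 0.37 0 0 0 0; -0.55 0.37 0 0 0 0; -0.55 0.37 0 0 0 0; -0.55 0.37 0 0 0 0"

```text
time_s: 2.6
position: [0.4135, 0.0805, 0.2225]
tcp_rot: [[0.231, 0.973, -0.001], [0.973, -0.231, -0.0], [-0.0, -0.001, -1.0]]
force: [0.7, 0.1, -0.6]
opening: 0.498
grasp_force: 0.0
```

Emit:
apply_moves --plan "-0.55 0.37 0 0 0 0; -0.55 0.37 0.1 0 0 0; -0.55 0.37 0.2 0 0 0; -0.55 0.37 0.2 0 0 0; -0.55 0.37 0.2 0 0 0; -0.55 0.37 0.2 0 0 0; -0.35 0.23 0.2 0 0 0; -0.2 0.13 0.1 0 0 0; 0 0 0 0 0 0; 0 0 0 0 0 0"

```text
time_s: 3.43
position: [0.4936, -0.1342, 0.1622]
tcp_rot: [[0.233, 0.973, -0.002], [0.973, -0.233, 0.001], [0.001, -0.002, -1.0]]
force: [-1.2, -0.7, -0.9]
opening: 0.494
grasp_force: 0.0
```

Run:
```python
from h import *
togo([.490,-.147,.09],toolR(-13.6))
cv2.imwrite("pics/s1.png",cv2.resize(capture("side")[180:380,180:420,::-1],None,fx=3,fy=3))
```

```text
t 3.4333 pos [ 0.4936 -0.1342  0.1622] d_tool units [-0.2672 -0.008   1.4444] rot units [-0.0004 -0.0002  0.0004]
```

Emit:
apply_moves --plan "-0.13 0 0.1 0 0 0; -0.13 0 0.3 0 0 0; 0 0 0.4 0 0 0; 0 0 0.4 0 0 0; 0 0 0.2 0 0 0; 0 0 0.05 0 0 0; 0 0 0 0 0 0"

```text
time_s: 4.07
position: [0.4913, -0.1465, 0.0898]
tcp_rot: [[0.231, 0.973, -0.001], [0.973, -0.231, 0.001], [0.0, -0.001, -1.0]]
force: [0.2, -0.3, 0.9]
opening: 0.5
grasp_force: 0.0
```

Run:
```python
from h import *
togo([.490,-.147,.033],toolR(-13.6))
a=cv2.resize(capture("side")[200:360,200:390,::-1],None,fx=3,fy=3)
cv2.imwrite("pics/s2.png",a)
```

```text
t 4.0667 pos [ 0.4913 -0.1465  0.0898] d_tool units [-0.0162 -0.0216  1.1355] rot units [-0.0002 -0.0001  0.0006]
```

View pics/s2.png

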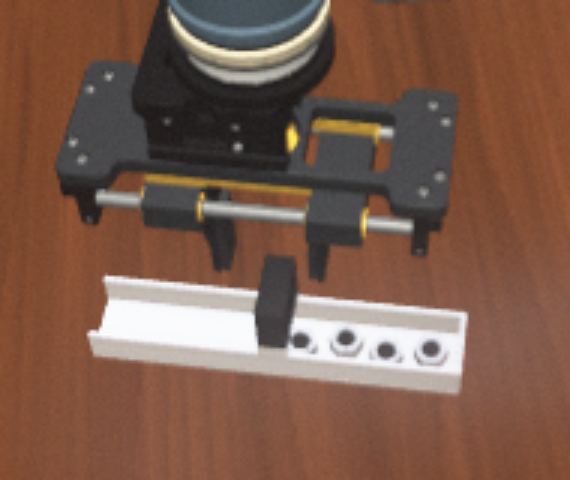

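The open fingertips at crop (222,268) and (318,278) straddle the block at (278,300), so I descend and grip.

Emit:
apply_moves --plan "0 0 0.1 0 0 0; 0 0 0.25 0 0 0; 0 0 0.3 0 0 0; 0 0 0.25 0 0 0; 0 0 0.15 0 0 0; 0 0 0.06 0 0 0; 0 0 0.02 0 0 0; 0 0 0 0 0 0; 0 0 0 0 0 0"

```text
time_s: 4.87
position: [0.4923, -0.1476, 0.0341]
tcp_rot: [[0.232, 0.973, 0.001], [0.973, -0.232, -0.001], [-0.0, 0.001, -1.0]]
force: [0.0, 0.5, 0.8]
opening: 0.5
grasp_force: 0.0
```

Emit:
apply_moves --plan "0 0 0 0 0 0; 0 0 0 0 0 0; 0 0 0 0 0 0; 0 0 0 0 0 0; 0 0 0 0 0 0; 0 0 0 0 0 0; 0 0 0 0 0 0" --gripper -0.4

```text
time_s: 5.45
position: [0.4918, -0.1473, 0.0335]
tcp_rot: [[0.232, 0.973, -0.0], [0.973, -0.232, 0.0], [0.0, -0.0, -1.0]]
force: [0.6, -0.4, 0.5]
opening: 0.307
grasp_force: 0.0
```

Emit:
apply_moves --plan "0 0 0 0 0 0; 0 0 0 0 0 0; 0 0 0 0 0 0; 0 0 0 0 0 0; 0 0 0 0 0 0; 0 0 0 0 0 0; 0 0 0 0 0 0" --gripper -1

```text
time_s: 6.03
position: [0.4917, -0.1473, 0.0335]
tcp_rot: [[0.232, 0.973, -0.0], [0.973, -0.232, 0.0], [0.0, -0.0, -1.0]]
force: [-0.5, 0.9, 0.5]
opening: 0.206
grasp_force: 30.0
```

Emit:
apply_moves --plan "0 0 -0.04 0 0 0; 0 0 -0.08 0 0 0; 0 0 -0.16 0 0 0; 0 0 -0.24 0 0 0; 0 0 -0.32 0 0 0; 0 0 -0.4 0 0 0; 0 0 -0.4 0 0 0; 0 0 -0.4 0 0 0; 0 0 -0.4 0 0 0; 0 0 -0.32 0 0 0"

```text
time_s: 6.87
position: [0.4916, -0.1472, 0.1735]
tcp_rot: [[0.232, 0.973, 0.001], [0.973, -0.232, -0.001], [-0.0, 0.001, -1.0]]
force: [1.5, -0.1, -4.7]
opening: 0.202
grasp_force: 30.0
```

Emit:
apply_moves --plan "0 0 -0.24 0 0 0; 0 0 -0.16 0 0 0; 0 0 -0.08 0 0 0; 0 0 0 0 0 0; 0 0 0 0 0 0"

```text
time_s: 7.28
position: [0.4913, -0.1471, 0.1952]
tcp_rot: [[0.232, 0.973, -0.001], [0.973, -0.232, 0.0], [0.0, -0.001, -1.0]]
force: [-0.2, 0.1, -5.0]
opening: 0.207
grasp_force: 30.0
```

```bash
cat >> h.py <<'E'
JAR=np.array([.625,.1735]); LIP=np.array([0,-.11,.0335])
def tcp_for(lip,R): return np.array(lip)-R@LIP
def liptgt(d,z,yaw=15.5): a=np.radians(yaw); return [*(JAR+d*np.array([np.cos(a),np.sin(a)])),z]
E
python3 - <<'E'
from h import *
R=toolR(15.5); togo(tcp_for(liptgt(.03,.16),R),R)
cv2.imwrite("pics/s3.png",np.hstack([cv2.resize(capture("side")[60:340,180:420,::-1],None,fx=1.6,fy=1.6),cv2.resize(capture("top")[60:340,240:480,::-1],None,fx=1.6,fy=1.6)]))
E
```

```text
t 7.2833 pos [ 0.4913 -0.1471  0.1952] d_tool units [8.2124 3.5602 0.0326] rot units [-0.0001 -0.0001 -0.0804]
```

View pics/s3.png

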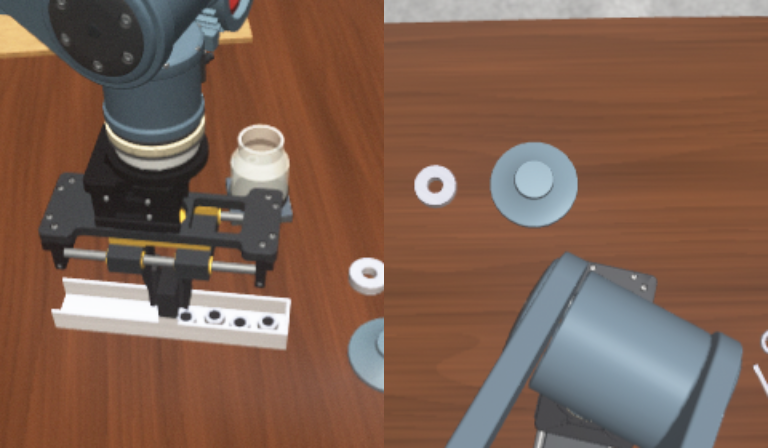

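The side view shows the chute level in the grip, with all four nuts in the rear half. Next I carry it to the jar.

Emit:
apply_moves --plan "0.09 0.04 0 0 0 0; 0.18 0.08 0 0 0 0; 0.28 0.12 0 0 0 0; 0.37 0.16 0 0 0 0; 0.46 0.2 0 0 0 0; 0.54 0.24 0 0 0 0; 0.54 0.24 0 0 0 0; 0.54 0.24 0 0 0 0; 0.54 0.24 0 0 0 0; 0.54 0.24 0 0 0 0"

```text
time_s: 8.22
position: [0.6274, 0.0326, 0.1948]
tcp_rot: [[0.232, 0.973, -0.001], [0.973, -0.232, 0.001], [0.0, -0.001, -1.0]]
force: [-0.1, -0.2, -4.5]
opening: 0.207
grasp_force: 30.0
```

Emit:
apply_moves --plan "0.54 0.24 0 0 0 0; 0.54 0.24 0 0 0 0; 0.54 0.24 0 0 0 0; 0.54 0.24 0 0 0 0; 0.54 0.24 0 0 0 0; 0.46 0.2 0 0 0 0; 0.37 0.16 0 0 0 0; 0.28 0.1 0 0 0 0; 0.18 0.08 0 0 0 0; 0.09 0.04 0 0 0 0"

```text
time_s: 9.05
position: [0.7606, 0.2109, 0.1936]
tcp_rot: [[0.23, 0.973, -0.002], [0.973, -0.23, 0.001], [0.0, -0.002, -1.0]]
force: [0.2, -0.0, -4.8]
opening: 0.205
grasp_force: 30.0
```

Emit:
apply_moves --plan "0 0 0 0 0 -0.003; 0 0 0 0 0 -0.007; 0 0 0 0 0 -0.011; 0 0 0 0 0 -0.013; 0 0 0 0 0 -0.014; 0 0 0 0 0 -0.012; 0 0 0 0 0 -0.01; 0 0 0 0 0 -0.007; 0 0 0 0 0 -0.003; 0 0 0 0 0 0"

```text
time_s: 9.88
position: [0.7602, 0.2074, 0.1952]
tcp_rot: [[-0.265, 0.964, -0.001], [0.964, 0.265, -0.0], [-0.0, -0.001, -1.0]]
force: [0.4, 0.2, -3.5]
opening: 0.2
grasp_force: 30.0
```

Run:
```python
from h import *
R=toolR(15.5); togo(tcp_for(liptgt(.03,.16),R),R)
cv2.imwrite("pics/t4.png",capture("top")[:,:,::-1]);cv2.imwrite("pics/s4.png",capture("side")[:,:,::-1])
a=cv2.imread("pics/s4.png")[40:240,240:440];b=cv2.imread("pics/t4.png")[130:330,100:300]
cv2.imwrite("pics/v4.png",np.hstack([cv2.resize(x,None,fx=2,fy=2) for x in(a,b)]))
s=bot.read_state();T=s["tcp_rot"];p=s["position"]
lip=p+T@LIP;print("lip",lip,proj("side",lip),proj("top",lip))
```

```text
t 9.8833 pos [0.7602 0.2074 0.1952] d_tool units [0.0702 0.0134 0.0331] rot units [-0.0002  0.     -0.0004]
lip [0.6543 0.1785 0.1619] [[357.206  125.1554]] [[164.379  204.3605]]
```

View pics/v4.png

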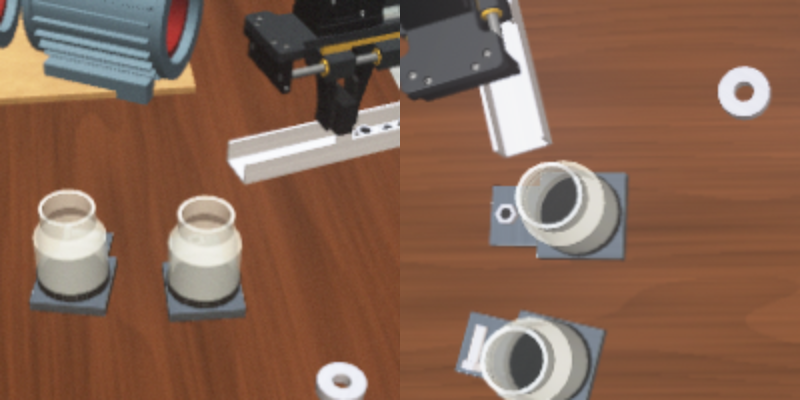

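The chute's lip is clear above the jar: middle of its lower edge at about side (359,126.5) and top (162,204.5). I compare it with the rim in the same images.

Run:
```python
from h import *
for n,l,j in(("top",[162,204.5],[174.6,228]),("side",[359,126.5],[343.2,146.7])):
    a=cast(n,[l],.162)[0];b=cast(n,[j],.115)[0];print(n,a,b,a-b)
R=toolR(15.5,12)
for d,z in((.014,.128),(.012,.116)): togo(tcp_for(liptgt(d,z),R),R)
```

```text
top [0.6541 0.1825 0.162 ] [0.6231 0.1752 0.115 ] [0.031  0.0074 0.047 ]
side [0.6571 0.1736 0.162 ] [0.6264 0.1717 0.115 ] [0.0308 0.0018 0.047 ]
t 9.9833 pos [0.7604 0.2076 0.1953] d_tool units [ 0.0658 -0.4998  0.234 ] rot units [-0.0334  0.0001 -0.0005]
t 9.9833 pos [0.7604 0.2076 0.1953] d_tool units [ 0.0656 -0.5396  0.474 ] rot units [-0.0334  0.0001 -0.0005]
```

Emit:
apply_moves --plan "0.01 -0.05 0.02 0 0 0; 0.02 -0.1 0.05 0 0 0; 0.02 -0.1 0.05 0 0 0; 0.01 -0.1 0.05 0 0 0; 0.006 -0.1 0.04 0 0 0; 0 -0.05 0.02 0 0 0; 0 0 0 -0.003 0 0; 0 0 0 -0.006 0 0; 0 0 0 -0.006 0 0; 0 0 0 -0.006 0 0"

```text
time_s: 10.82
position: [0.7356, 0.2044, 0.1841]
tcp_rot: [[-0.265, 0.956, 0.129], [0.964, 0.262, 0.035], [-0.0, 0.133, -0.991]]
force: [-0.2, -0.4, -4.5]
opening: 0.202
grasp_force: 30.0
```

Emit:
apply_moves --plan "0 0 0 -0.006 0 0; 0 0 0 -0.004 0 0; 0 0 0 -0.002 0 0; 0 0 0 0 0 0; 0 0 0 0 0 0; 0 0 0 0 0 0"

```text
time_s: 11.32
position: [0.7361, 0.2045, 0.1842]
tcp_rot: [[-0.265, 0.944, 0.199], [0.964, 0.259, 0.054], [-0.0, 0.206, -0.979]]
force: [1.1, -0.2, -4.2]
opening: 0.205
grasp_force: 30.0
```

Run:
```python
from h import *
R=toolR(15.5,12); togo(tcp_for(liptgt(.012,.117),R),R)
cv2.imwrite("pics/t5.png",capture("top")[:,:,::-1]);cv2.imwrite("pics/s5.png",capture("side")[:,:,::-1])
a=cv2.imread("pics/s5.png")[90:215,290:415];b=cv2.imread("pics/t5.png")[160:285,120:245]
cv2.imwrite("pics/v5.png",np.hstack([cv2.resize(x,None,fx=3.2,fy=3.2,interpolation=2) for x in(a,b)]))
s=bot.read_state();lip=s["position"]+s["tcp_rot"]@LIP;print("lip",lip,s["force"],s["moment"])
```

```text
t 11.3167 pos [0.7361 0.2045 0.1842] d_tool units [-0.0032 -0.1012  0.2156] rot units [-0.0003  0.0001 -0.0004]
lip [0.639  0.1778 0.1286] [ 0.5377  0.4259 -3.6992] [-0.1941  0.329  -0.0295]
```

View pics/v5.png

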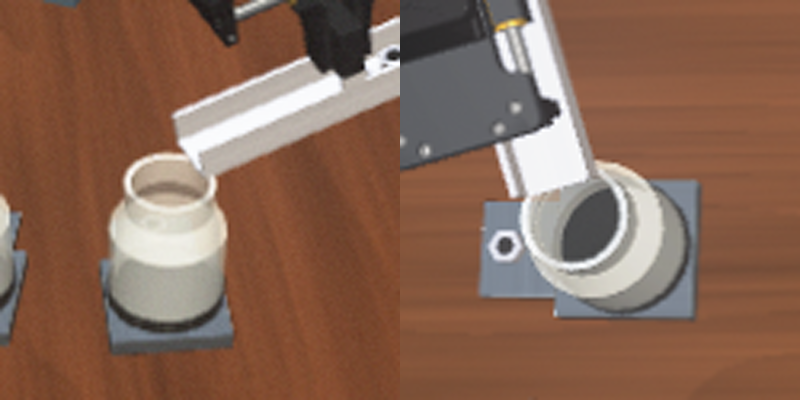

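Run:
```python
from h import *
for n,l,j in(("top",[120+153/3.2,160+190/3.2],[174.6,228]),("side",[290+193/3.2,90+160/3.2],[343.2,146.7])):
    a=cast(n,[l],.1286)[0];b=cast(n,[j],.115)[0];print(n,a,b,a-b)
m=[camera_model(n) for n in("top","side")]
def tri(p,q):
    Ps=[K(x)@np.c_[x["rotation"].T,-x["rotation"].T@x["position"]] for x in m]
    u=[cv2.undistortPoints(np.array([[r]],float),K(x),x["dist"],P=K(x))[0,0] for x,r in zip(m,(p,q))]
    X=cv2.triangulatePoints(*Ps,u[0],u[1])[:,0];return X[:3]/X[3]
print(tri([120+153/3.2,160+190/3.2],[290+193/3.2,90+160/3.2]),tri([174.6,228],[343.2,146.7]))
```

```text
top [0.6358 0.1832 0.1286] [0.6231 0.1752 0.115 ] [0.0127 0.008  0.0136]
side [0.6412 0.1749 0.1286] [0.6264 0.1717 0.115 ] [0.0149 0.0032 0.0136]
[0.6406 0.1865 0.1191] [0.6255 0.1766 0.1108]
```

Emit:
apply_moves --plan "-0.005 -0.014 0.018 0 0 0; -0.005 -0.014 0.018 0 0 0; -0.005 -0.014 0.018 0 0 0; -0.005 -0.014 0.018 0 0 0; 0 -0.014 0.018 0 0 0; 0 -0.004 0.02 0 0 0; 0 -0.004 0.02 0 0 0; 0 0 0 0 0 0; 0 0 0 0 0 0"

```text
time_s: 12.17
position: [0.7336, 0.2028, 0.1768]
tcp_rot: [[-0.265, 0.944, 0.198], [0.964, 0.259, 0.054], [0.0, 0.206, -0.979]]
force: [-0.4, 0.4, -3.3]
opening: 0.206
grasp_force: 30.0
```

Run:
```python
from h import *
s=bot.read_state();lip=s["position"]+s["tcp_rot"]@LIP;print("lip",lip,s["force"],s["moment"])
```

```text
lip [0.6364 0.1762 0.1214] [-0.4312  0.3944 -3.2859] [-0.1342  0.3311 -0.0185]
```

Emit:
apply_moves --plan "0 -0.004 0.02 0 0 0; 0 -0.004 0.02 0 0 0; 0 -0.004 0.02 0 0 0; 0 0 0 0 0 0; 0 0 0 0 0 0"

```text
time_s: 12.58
position: [0.7335, 0.2028, 0.1736]
tcp_rot: [[-0.265, 0.944, 0.198], [0.964, 0.259, 0.054], [0.0, 0.205, -0.979]]
force: [-0.1, -0.3, -3.9]
opening: 0.203
grasp_force: 30.0
```

```bash
cat > r.py <<'E'
from h import *
s=bot.read_state();lip=s["position"]+s["tcp_rot"]@LIP;print("lip",lip,s["force"],s["moment"],s["time_s"])
E
python3 r.py
```

```text
lip [0.6364 0.1761 0.1182] [-0.1019 -0.32   -3.8823] [-0.1678  0.339   0.0137] 12.5833
```

Emit:
apply_moves --plan "0 -0.004 0.02 0 0 0; 0 -0.004 0.02 0 0 0; 0 0 0 0 0 0; 0 0 0 0 0 0"

```text
time_s: 12.92
position: [0.7336, 0.2028, 0.1716]
tcp_rot: [[-0.265, 0.944, 0.198], [0.964, 0.259, 0.054], [0.0, 0.206, -0.979]]
force: [-0.1, -0.2, -5.3]
opening: 0.205
grasp_force: 30.0
```

```bash
python3 r.py
```

```text
lip [0.6364 0.1761 0.1162] [-0.0605 -0.1658 -5.2615] [-0.1865  0.3215  0.0103] 12.9167
```

Emit:
apply_moves --plan "0 -0.004 0.02 0 0 0; 0 0 0 0 0 0; 0 0 0 0 0 0; 0 0 0 0 0 0"

```text
time_s: 13.25
position: [0.7337, 0.2029, 0.1708]
tcp_rot: [[-0.265, 0.944, 0.198], [0.964, 0.259, 0.055], [-0.0, 0.206, -0.979]]
force: [-0.1, -1.2, -3.3]
opening: 0.202
grasp_force: 30.0
```

```bash
python3 r.py
```

```text
lip [0.6365 0.1762 0.1153] [-0.0613 -1.1745 -3.2713] [-0.1288  0.3133  0.042 ] 13.25
```

Emit:
apply_moves --plan "0 -0.004 0.02 0 0 0; 0 0 0 0 0 0; 0 0 0 0 0 0; 0 0 0 0 0 0"

```text
time_s: 13.58
position: [0.7337, 0.2029, 0.1697]
tcp_rot: [[-0.265, 0.944, 0.198], [0.964, 0.259, 0.055], [0.0, 0.206, -0.979]]
force: [-0.5, 0.3, -3.2]
opening: 0.205
grasp_force: 30.0
```

```bash
python3 r.py
```

```text
lip [0.6365 0.1762 0.1143] [-0.5025  0.347  -3.2342] [-0.1387  0.3835 -0.0194] 13.5833
```

Emit:
apply_moves --plan "0 -0.004 0.02 0 0 0; 0 0 0 0 0 0; 0 0 0 0 0 0; 0 0 0 0 0 0"

```text
time_s: 13.92
position: [0.7339, 0.2029, 0.1692]
tcp_rot: [[-0.265, 0.943, 0.199], [0.964, 0.259, 0.055], [-0.0, 0.206, -0.978]]
force: [0.0, -0.1, -1.9]
opening: 0.205
grasp_force: 30.0
```

```bash
python3 r.py
```

```text
lip [0.6367 0.1762 0.1137] [ 0.0349 -0.0838 -1.8576] [-0.1899  0.505  -0.0295] 13.9167
```

Emit:
apply_moves --plan "0 0 0 0 0 0; 0 0 0 0 0 0; 0 0 0 0 0 0; 0 -0.006 -0.019 -0.0014 0 0; 0 -0.012 -0.038 -0.0028 0 0; 0 -0.018 -0.057 -0.0042 0 0; 0 -0.018 -0.057 -0.0042 0 0; 0 -0.018 -0.057 -0.0042 0 0; 0 -0.012 -0.038 -0.0028 0 0; 0 -0.012 -0.038 -0.0028 0 0"

```text
time_s: 14.75
position: [0.7248, 0.2006, 0.1821]
tcp_rot: [[-0.265, 0.906, 0.329], [0.964, 0.249, 0.091], [0.0, 0.342, -0.94]]
force: [-0.2, 0.7, -2.0]
opening: 0.209
grasp_force: 30.0
```

Emit:
apply_moves --plan "0 -0.012 -0.038 -0.0028 0 0; 0 -0.012 -0.038 -0.0028 0 0; 0 -0.012 -0.038 -0.0028 0 0; 0 -0.012 -0.038 -0.0028 0 0; 0 -0.012 -0.038 -0.0028 0 0; 0 -0.012 -0.038 -0.0028 0 0; 0 -0.012 -0.038 -0.0028 0 0; 0 -0.012 -0.038 -0.0028 0 0; 0 -0.012 -0.038 -0.0028 0 0; 0 -0.012 -0.038 -0.0028 0 0"

```text
time_s: 15.58
position: [0.7117, 0.197, 0.1965]
tcp_rot: [[-0.265, 0.835, 0.482], [0.964, 0.229, 0.133], [0.0, 0.5, -0.866]]
force: [0.2, 0.7, -3.2]
opening: 0.205
grasp_force: 30.0
```

```bash
python3 r.py
python3 - <<'E'
from h import *
T=bot.read_state()["tcp_rot"];print("tilt",np.degrees(np.arcsin(T[2,1])))
cv2.imwrite("pics/s6.png",capture("side")[:,:,::-1])
cv2.imwrite("pics/v6.png",np.hstack([cv2.resize(capture(n)[a:a+160,b:b+160,::-1],None,fx=2.5,fy=2.5,interpolation=2) for n,a,b in(("side",70,290),("top",140,110))]))
E
```

```text
lip [0.636  0.1762 0.1125] [ 0.2037  0.7434 -3.1763] [-0.1797  0.738  -0.0096] 15.5833
tilt 29.996390290853014
```

View pics/v6.png

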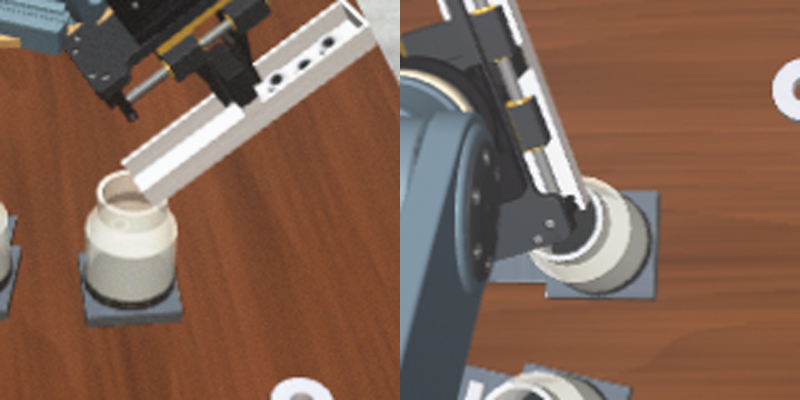

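At 30° tilt the lip sits in the nut jar's mouth (side crop (150,195)). Three nuts are visible behind the handle and are starting to move, so I tip further, slowly.

Emit:
apply_moves --plan "0 -0.006 -0.019 -0.0014 0 0; 0 -0.006 -0.019 -0.0014 0 0; 0 -0.006 -0.019 -0.0014 0 0; 0 -0.006 -0.019 -0.0014 0 0; 0 -0.006 -0.019 -0.0014 0 0; 0 -0.006 -0.019 -0.0014 0 0; 0 -0.006 -0.019 -0.0014 0 0; 0 -0.006 -0.019 -0.0014 0 0; 0 -0.006 -0.019 -0.0014 0 0; 0 -0.006 -0.019 -0.0014 0 0"

```text
time_s: 16.57
position: [0.7053, 0.195, 0.2036]
tcp_rot: [[-0.265, 0.789, 0.555], [0.964, 0.217, 0.152], [-0.0, 0.576, -0.818]]
force: [-0.9, -0.1, -4.3]
opening: 0.203
grasp_force: 30.0
```

Emit:
apply_moves --plan "0 -0.006 -0.019 -0.0014 0 0; 0 -0.006 -0.019 -0.0014 0 0; 0 -0.006 -0.019 -0.0014 0 0; 0 -0.006 -0.019 -0.0014 0 0; 0 0 0 0 0 0; 0 0 0 0 0 0; 0 0 0 0 0 0; 0 0 0 0 0 0; 0 0 0 0 0 0; 0 0 0 0 0 0"

```text
time_s: 17.4
position: [0.7022, 0.1942, 0.2057]
tcp_rot: [[-0.265, 0.769, 0.581], [0.964, 0.211, 0.16], [-0.0, 0.603, -0.798]]
force: [-0.5, -1.0, -3.1]
opening: 0.207
grasp_force: 30.0
```

```bash
python3 r.py
python3 - <<'E'
from h import *
T=bot.read_state()["tcp_rot"];print("tilt",np.degrees(np.arcsin(T[2,1])))
im=capture("side")[:,:,::-1];cv2.imwrite("pics/s7.png",im)
o=cv2.imread("pics/s5.png")
# chute floor: dark pixels = nut bores
s=bot.read_state()
for x in range(-100,105,10):
    P=s["position"]+T@np.array([0,-x/1000,.0335-.008]);u,v=np.rint(proj("side",P)[0]).astype(int);print(x,(u,v),im[v-2:v+3,u-2:u+3].mean((0,1)).round(),im[v-3:v+4,u-3:u+4].max(2).min())
E
```

```text
lip [0.637  0.1763 0.1126] [-0.548  -0.9567 -3.0638] [-0.2366  0.9354 -0.0181] 17.4
tilt 37.07484655205345
-100 (np.int64(426), np.int64(73)) [240. 244. 243.] 107
-90 (np.int64(422), np.int64(77)) [242. 245. 245.] 183
-80 (np.int64(418), np.int64(80)) [245. 248. 247.] 183
-70 (np.int64(414), np.int64(84)) [243. 247. 246.] 186
-60 (np.int64(410), np.int64(87)) [245. 248. 247.] 184
-50 (np.int64(406), np.int64(91)) [244. 247. 247.] 185
-40 (np.int64(402), np.int64(94)) [245. 248. 248.] 183
-30 (np.int64(398), np.int64(97)) [247. 250. 249.] 184
-20 (np.int64(394), np.int64(101)) [245. 249. 248.] 183
-10 (np.int64(391), np.int64(104)) [224. 229. 230.] 48
0 (np.int64(387), np.int64(108)) [137. 144. 152.] 43
10 (np.int64(383), np.int64(111)) [194. 200. 202.] 47
20 (np.int64(379), np.int64(114)) [246. 249. 249.] 181
30 (np.int64(375), np.int64(118)) [245. 248. 247.] 183
40 (np.int64(372), np.int64(121)) [244. 247. 247.] 181
50 (np.int64(368), np.int64(124)) [245. 248. 247.] 180
60 (np.int64(364), np.int64(128)) [245. 248. 247.] 180
70 (np.int64(360), np.int64(131)) [246. 249. 248.] 181
80 (np.int64(357), np.int64(134)) [245. 248. 247.] 185
90 (np.int64(353), np.int64(138)) [242. 245. 245.] 183
100 (np.int64(350), np.int64(141)) [239. 243. 243.] 184
```

Emit:
apply_moves --plan "0 -0.012 -0.038 -0.0028 0 0; 0 -0.012 -0.038 -0.0028 0 0; 0 -0.012 -0.038 -0.0028 0 0; 0 -0.012 -0.038 -0.0028 0 0; 0 -0.012 -0.038 -0.0028 0 0; 0 -0.012 -0.038 -0.0028 0 0; 0 0 0 0 0 0; 0 0 0 0 0 0; 0 0 0 0 0 0; 0 0 0 0 0 0"

```text
time_s: 18.28
position: [0.6928, 0.1915, 0.2124]
tcp_rot: [[-0.265, 0.703, 0.659], [0.964, 0.194, 0.181], [-0.001, 0.684, -0.73]]
force: [-0.6, -0.2, -4.0]
opening: 0.204
grasp_force: 30.0
```

```bash
python3 r.py
python3 - <<'E'
from h import *
cv2.imwrite("pics/v8.png",np.hstack([cv2.resize(capture(n)[a:a+160,b:b+160,::-1],None,fx=2.5,fy=2.5,interpolation=2) for n,a,b in(("side",55,290),("top",140,110))]))
E
```

```text
lip [0.6375 0.1763 0.1127] [-0.6311 -0.2092 -3.9696] [-0.2388  1.0616  0.022 ] 18.2833
```

View pics/v8.png

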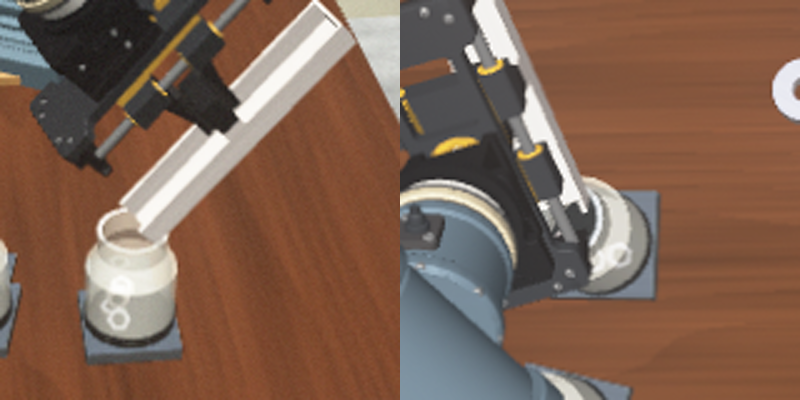

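The chute is empty and the nuts are visible in the nut jar (side crop (118,295)). I back out along the chute axis, level it and return it.

Emit:
apply_moves --plan "0 0.1 -0.05 0 0 0; 0 0.2 -0.1 0 0 0; 0 0.3 -0.1 0 0 0; 0 0.3 -0.1 0 0 0; 0 0.2 -0.05 0 0 0; 0 0.1 0 0 0 0; 0 0 0 0.005 0 0; 0 0 0 0.012 0 0; 0 0 0 0.015 0 0; 0 0 0 0.015 0 0"

```text
time_s: 19.22
position: [0.7209, 0.1986, 0.2681]
tcp_rot: [[-0.263, 0.868, 0.422], [0.965, 0.238, 0.113], [-0.002, 0.437, -0.899]]
force: [0.5, 1.3, -3.7]
opening: 0.202
grasp_force: 30.0
```

Emit:
apply_moves --plan "0 0 0 0.015 0 0; 0 0 0 0.015 0 0; 0 0 0 0.015 0 0; 0 0 0 0.012 0 0; 0 0 0 0.01 0 0; 0 0 0 0.005 0 0; 0 0 0 0 0 0; 0 0 0 0 0 0; 0 0 0 0 0 0"

```text
time_s: 19.97
position: [0.7213, 0.1993, 0.2675]
tcp_rot: [[-0.265, 0.964, 0.005], [0.964, 0.265, 0.001], [-0.0, 0.005, -1.0]]
force: [0.0, 0.0, -3.5]
opening: 0.201
grasp_force: 30.0
```

```bash
python3 r.py
python3 - <<'E'
from h import *
togo([.4915,-.147,.20],toolR(15.5));togo([.4915,-.147,.20],toolR(-13.6))
E
```

```text
lip [0.6154 0.1703 0.2334] [ 0.0326  0.0271 -3.545 ] [-0.0427  0.0492 -0.0232] 19.9667
t 19.9667 pos [0.7213 0.1993 0.2675] d_tool units [-5.464  -6.2714  1.319 ] rot units [ 0.0008  0.0001 -0.0004]
t 19.9667 pos [0.7213 0.1993 0.2675] d_tool units [-5.464  -6.2714  1.319 ] rot units [ 0.0008 -0.0002  0.0804]
```

Emit:
apply_moves --plan "-0.1 -0.115 0 0.0008 0 0; -0.2 -0.23 0 0 0 0; -0.3 -0.345 0 0 0 0; -0.387 -0.444 0 0 0 0; -0.387 -0.444 0 0 0 0; -0.387 -0.444 0 0 0 0; -0.387 -0.444 0 0 0 0; -0.387 -0.444 0 0 0 0; -0.387 -0.444 0 0 0 0; -0.387 -0.444 0 0 0 0"

```text
time_s: 20.8
position: [0.5804, -0.0117, 0.2686]
tcp_rot: [[-0.265, 0.964, 0.001], [0.964, 0.265, -0.001], [-0.001, 0.001, -1.0]]
force: [0.3, -0.2, -3.5]
opening: 0.201
grasp_force: 30.0
```

Emit:
apply_moves --plan "-0.387 -0.444 0 0 0 0; -0.387 -0.444 0 0 0 0; -0.387 -0.444 0 0 0 0; -0.387 -0.444 0 0 0 0; -0.3 -0.345 0 0 0 0; -0.2 -0.23 0 0 0 0; -0.1 -0.115 0 0 0 0; 0 0 0 0 0 0.008; 0 0 0 0 0 0.013; 0 0 0 0 0 0.013"

```text
time_s: 21.63
position: [0.4914, -0.1465, 0.2684]
tcp_rot: [[-0.05, 0.999, 0.001], [0.999, 0.05, -0.0], [-0.001, 0.001, -1.0]]
force: [-1.1, 0.4, -3.2]
opening: 0.202
grasp_force: 30.0
```

Emit:
apply_moves --plan "0 0 0 0 0 0.013; 0 0 0.1 0 0 0.013; 0 0 0.2 0 0 0.012; 0 0 0.3 0 0 0.008; 0 0 0.4 0 0 0; 0 0 0.4 0 0 0; 0 0 0.4 0 0 0; 0 0 0.4 0 0 0; 0 0 0.4 0 0 0; 0 0 0.4 0 0 0"

```text
time_s: 22.47
position: [0.4921, -0.1464, 0.1177]
tcp_rot: [[0.232, 0.973, 0.002], [0.973, -0.232, -0.001], [-0.0, 0.002, -1.0]]
force: [-0.7, 1.3, -3.7]
opening: 0.203
grasp_force: 30.0
```

Emit:
apply_moves --plan "0 0 0.4 0 0 0; 0 0 0.3 0 0 0; 0 0 0.2 0 0 0; 0 0 0.1 0 0 0; 0 0 0 0 0 0; 0 0 0 0 0 0; 0 0 0 0 0 0"

```text
time_s: 23.05
position: [0.4925, -0.1469, 0.0688]
tcp_rot: [[0.232, 0.973, 0.002], [0.973, -0.232, -0.001], [-0.001, 0.002, -1.0]]
force: [-0.4, -0.3, -4.5]
opening: 0.204
grasp_force: 30.0
```

```bash
python3 r.py
python3 - <<'E'
from h import *
togo([.4915,-.147,.0335],toolR(-13.6))
E
```

```text
lip [ 0.3856 -0.1214  0.035 ] [-0.4237 -0.3461 -4.5098] [-0.1105  0.0422 -0.016 ] 23.05
t 23.05 pos [ 0.4925 -0.1469  0.0688] d_tool units [-0.0063 -0.0214  0.705 ] rot units [0.0004 0.0001 0.0005]
```

Emit:
apply_moves --plan "0 0 0.1 0 0 0; 0 0 0.15 0 0 0; 0 0 0.15 0 0 0; 0 0 0.1 0 0 0; 0 0 0.08 0 0 0; 0 0 0.04 0 0 0; 0 0 0.03 0 0 0; 0 0 0.02 0 0 0; 0 0 0.02 0 0 0; 0 0 0 0 0 0"

```text
time_s: 23.88
position: [0.4919, -0.1466, 0.0335]
tcp_rot: [[0.232, 0.973, 0.0], [0.973, -0.232, -0.0], [-0.0, 0.0, -1.0]]
force: [-0.7, 1.0, -2.9]
opening: 0.204
grasp_force: 30.0
```

Emit:
apply_moves --plan "0 0 0.01 0 0 0; 0 0 0 0 0 0; 0 0 0 0 0 0; 0 0 0 0 0 0"

```text
time_s: 24.22
position: [0.4919, -0.1466, 0.0335]
tcp_rot: [[0.232, 0.973, 0.001], [0.973, -0.232, -0.0], [-0.0, 0.001, -1.0]]
force: [-1.5, 0.5, 6.3]
opening: 0.205
grasp_force: 30.0
```

```bash
python3 r.py
```

```text
lip [ 0.3849 -0.1211 -0.0001] [-1.4985  0.5027  6.3395] [0.0749 0.4246 0.04  ] 24.2167
```

Seated on the bench (the force reversed to +6 N), so I release and lift off.

Emit:
apply_moves --plan "0 0 0 0 0 0; 0 0 0 0 0 0; 0 0 0 0 0 0; 0 0 0 0 0 0; 0 0 0 0 0 0; 0 0 0 0 0 0; 0 0 0 0 0 0" --gripper 0.0

```text
time_s: 24.8
position: [0.4918, -0.1466, 0.0327]
tcp_rot: [[0.232, 0.973, -0.0], [0.973, -0.232, 0.0], [0.0, -0.0, -1.0]]
force: [-0.6, -0.2, 0.4]
opening: 0.494
grasp_force: 0.0
```

Emit:
apply_moves --plan "0 0 -0.1 0 0 0; 0 0 -0.3 0 0 0; 0 0 -0.4 0 0 0; 0 0 -0.5 0 0 0; 0 0 -0.5 0 0 0; 0 0 -0.4 0 0 0; 0 0 -0.3 0 0 0; 0 0 -0.1 0 0 0; 0 0 0 0 0 0; 0 0 0 0 0 0"

```text
time_s: 25.63
position: [0.4914, -0.1464, 0.1626]
tcp_rot: [[0.232, 0.973, -0.0], [0.973, -0.232, 0.0], [0.0, -0.0, -1.0]]
force: [-1.0, -0.3, 0.1]
opening: 0.501
grasp_force: 0.0
```

Run:
```python
from h import *
a=capture("side")[:,:,::-1]
cv2.imwrite("pics/v9.png",np.hstack([cv2.resize(a[120:220,300:400],None,fx=4,fy=4,interpolation=2),cv2.resize(a[210:350,220:360],(400,400))]))
```

```text
(no output)
```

View pics/v9.png

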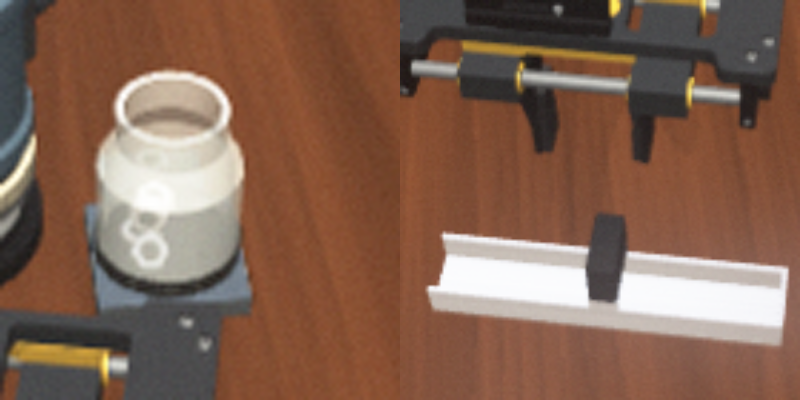

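The chute stands flat, empty and released. The nuts are piled in the nut jar, the top one near side pixel (338,169). I do a quick height check, then hand in.

Run:
```python
from h import *
for y in(-.03,0,.03):
    print([proj("side",[.622,.1735+y,z])[0].round(0) for z in(.03,.05,.07,.085)])
print(bot.hand_in())
```

```text
[array([342., 186.]), array([342., 179.]), array([342., 172.]), array([343., 167.])]
[array([340., 177.]), array([340., 170.]), array([340., 163.]), array([341., 158.])]
[array([338., 168.]), array([338., 161.]), array([338., 154.]), array([339., 149.])]
the job is handed in; nothing more can be done
None
```

The job is handed in: the nuts slid into the nut jar, and the empty chute is back flat on the bench and released at about 26 s. The last picture resolves only about three nuts in the jar, but none are left in the chute; no verdict was returned.

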